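Pin the tiers of a ceramic totem

ROBOT

A 7-joint arm with a two-finger parallel gripper is mounted at the origin on the work surface. World frame = base frame: x ahead of the robot, y to its left, z up, the work surface at z = 0. Lengths are in m, angles in rad, forces in N, time in s.
With the tool pointing down it reaches from about 0.4 to 0.85 m from the base axis. Payload 6.9 kg.
Tool frame: the origin (TCP) lies midway between the tips of the shut fingers; the grasp point (between the pads) lies 19 mm behind it; z points along the fingers, y is the line along which they close (so a half turn about z gives the same grasp; the last joint's range is limited). The gripper opens to 85 mm and grips with 20 to 120 N. Pads are 22 mm wide; open, the fingers measure 114 mm over their backs; the gripper's body (76 mm by 85 mm) begins 54 mm behind the grasp point. The pads swing forward as they close: fully open they stand 13 mm farther back than shut.
Start: joints at [-1.236, 0.507, -0.238, 1.5, 0.126, 1.149, -0.155], TCP at [0.142, 0.609, 0.231] pointing down, gripper open.
Joint ranges: [-3.08, 3.08], [-0.24, 2.05], [-1.43, 1.35], [0, 2.5], [-1.52, 4.66], [0.17, 1.96], [-2.89, 2.89]. Speed limits (rad/s): [2.39, 2.39, 3.14, 3.14, 3.14, 3.14, 3.14].

INTERFACE

Orientations are given as [roll, pitch, yaw] about the fixed x, y, z axes, in that order (R = Rz(yaw) Ry(pitch) Rx(roll)).
In Python, from cell import arm gives the robot as it stands.
- The arm moves only by the shell command python3 -m jog 'ROWS' [OPENING] [FORCE]. ROWS is JSON, a list of rows, each an object of numbers: "x", "y", "z": the shift along the tool's x, y, z in m; "twist": the turn about the tool's z in degrees. A call has 1 to 20 rows; each row is the pose to reach, as a shift and turn from the pose commanded when the call began, along the tool's axes at that moment; what a row does not reach only later rows make up. A row lasts 1/10 s, in which the tool goes at most 50 mm and 8.59 degrees, less where a joint would pass 70% of its speed; a pose out of reach is approached as far as the arm can. A call with a gripper value outside its range is refused whole. OPENING is the opening in per cent of the stroke, from 0 (shut) to 100 (fully open), set as the call begins (- or left out, the last holds). The fingers move at their own pace and stop on an object; FORCE is the grip in N (left out, the last holds). Time passes only in rows, so rows that repeat a pose let the fingers close. It gives the time, the measured TCP pose, the force, the opening and the grip force at its end, in the units of the state.
- arm.read_state(): the state, without advancing time (a new reading comes with each control period).
- arm.get_image(name): name is "side" or "top" or "wrist"; returns the picture (400x640x3 uint8, blue, green, red); there is no depth.
- arm.camera_model(name): a dict with "fov_y" (degrees; the focal length in pixels is half the picture's height over the tangent of half this angle, whatever the lens; pixels are square), "cx", "cy" (the principal point, pixels), "dist_coeffs" ([k1, k2, p1, p2, k3] as OpenCV has them; the pictures are not rectified), "world_from_camera" (4x4, takes a point from camera to world coordinates); the wrist camera has in their place "T_tool_cam" (4x4, takes a point from camera to tool coordinates, whose origin is the TCP and whose axes are the flange's). Camera axes: x right, y down, z forward; pixel columns grow to the right and rows downward; lengths in m; the calibration is good to about 2 mm. A picture is of the moment at which its call begins: read the wrist's pose just before it. camera_model takes no time and is no camera call.
- arm.job_done(): hands the job in; it is judged then, once.
Trained networks look in the newest picture that a camera, given by its name, has taken for a name from the list of things; names that differ only in an ending like _2 or _b are one class to them, and where a whole thing is asked for, a point or a joint stands for the part that bears it (a point fixed in the world has none). Each returns a list of dicts, best first, with "confidence" (0 to 1); they miss things now and then, are a little off and sometimes report something else, mostly with a low value. They report only what shows in the picture. A call takes as long as a camera call.
- arm.trace(thing, camera): "region" (400x640 bool, what is visible of it) and "xy" ([column, row] in pixels, amid what is visible of it).
- arm.place_of(thing, camera): "xy" ([column, row] in pixels: a listed point, or the origin of a listed thing).
The state is a dict: "time": time; "joint_positions": joint angles; "joint_velocities": joint speeds; "joint_torque": joint torques, N m; "tcp_pos": TCP position; "tool_rot": TCP orientation; "ft_force": force on the tool from outside, world axes, zero at the start; "moment": the same for the moment, N m; "opening": finger opening in m; "finger_force": force on a finger pad.
Only numpy, scipy, OpenCV 4.12 (cv2) and the standard library are available. Lean on these libraries where they do the work, as an engineer would, in place of code of your own. Each camera call takes 0.05 s, during which the arm holds its last target. There are 200 camera calls.

TASK

Take the orange-headed steel pin out of the wooden rack and thread it down through the off-centre holes of the three stacked ceramic tiers and fully home into the socket in the terracotta plinth, then let go. The tiers have turned on their spindle, so their holes are not in line (the second tier's hole is somewhat anticlockwise of the white dash on the plinth, the third's clockwise): feel for each next hole, turning the tiers round with the pin as you go, and press gently, because the glazed ceramic chips. Leave the blue-headed spare pin in the rack and do not push the other things on the bench about.

Things in the scene. Friction and masses are not known exactly. Their poses are not given: they have to be found in the camera images.
- pin_grip (a point): Centre of the orange square head (18 x 18 mm, 30 mm tall) of the steel pin to be used, which stands upright in one of the rack's two holes (which one varies). Grip it on its flats from above. The point is 15 mm below the head's top and 132 mm above the pin's tip. z runs up along the pin, x and y square to the flats. Mass about 110 g.
- pin_tip (a point): Lower tip of the same pin, on its axis. The shaft is round, 12 mm in diameter and 117 mm from tip to head. The nose is a cone, 8 mm across at the flat tip and 12 mm across 4 mm higher. In the rack the tip stands in a loose hole 38 mm deep.
- totem: Terracotta plinth fixed to the bench, 128 mm in diameter, 30 mm tall, with three round ceramic tiers stacked on a steel spindle in its middle. Origin: centre of the plinth's underside; z up; x points from the spindle to the socket (a white dash on the plinth's rim shows this direction). Ceramic chips if pressed with more than 40 N.
- spindle_top (a point): Point on the spindle's vertical axis level with the top tier's upper face, 105 mm above the bench; axes as the totem's. The tiers turn about this axis. A low nut here, 28 mm wide, rises 9 mm above the top tier. The tiers are 104 mm in diameter and 24 mm tall; their upper faces are 105, 80 and 55 mm above the bench, the plinth's is at 30 mm.
- top_hole (a point): Mouth of the top tier's hole, in its upper face, ringed in orange. Every tier has one upright through hole, 15 mm in diameter, centre 30 mm from the spindle's axis. A tier turns up to 0.85 rad either side of the socket's direction under friction (1, 1.7 and 2.3 N at the hole, top to bottom) and stays where it is left. It starts up to 0.45 rad off. This point moves with the top tier.
- tier2_centre (a point): Centre of the second tier's upper face, on the spindle's axis, 80 mm above the bench; axes as the totem's. Seen from above, the second tier's hole starts 0.2 to 0.65 rad anticlockwise of the socket's direction, the third tier's 0.2 to 0.65 rad clockwise of it; both are hidden and not reported. Find them by sliding the lightly resting pin round the 30 mm circle until it drops in.
- socket (a point): Mouth of the blind socket in the plinth, hidden under the tiers: its centre, 30 mm above the bench, 30 mm from the spindle's axis. It is 15 mm in diameter and 22 mm deep: with the pin fully home its tip is 8 mm and the centre of its head 140 mm above the bench, the head's centre 35 mm over the top tier.
- rack: Wooden pin rack fixed to the bench, 60 x 160 mm, 50 mm tall, with two upright holes 90 mm apart along its y axis. Origin: centre of its underside. One hole holds the orange-headed pin, the other the spare pin.
- spare: Spare pin, to be left in the rack: round blue head 18 mm in diameter and 16 mm tall on an 85 mm shaft, shorter than the other. Origin at its tip; z up along the pin.
- bowl: Small blue ceramic bowl standing on the bench, 90 mm across and 35 mm tall, to be left alone. Origin: centre of its underside.
- jar_yellow: Glaze jar with a yellow cap, 60 mm across and 80 mm tall, to be left alone. Origin: centre of its underside.
- jar_blue: Clear glaze jar with a blue cap, 72 mm across and 60 mm tall, to be left alone. Origin: centre of its underside.
- jar_red: Cream glaze jar with a red cap, 56 mm across and 85 mm tall, to be left alone. Origin: centre of its underside.
- jar_pink: Pink glaze jar with a red cap, 56 mm across and 85 mm tall, to be left alone. Origin: centre of its underside.
- spare_tier: Spare white ceramic ring lying on the bench, 104 mm across and 24 mm tall, to be left alone. Origin: centre of its underside.
- brush_grip (a point): Handle of a brush lying on the bench, to be left alone.

How it is judged:
On the way, in this order (a step that is already met when the one before it is completed fails the run):
1. the pin's tip is inside the top tier's hole (horizontal distance between pin_tip and totem below 0.045 m and z of pin_tip in the frame of totem below 0.098 m), for 0.1 s.
2. the pin's tip is inside the second tier's hole (horizontal distance between pin_tip and totem below 0.045 m and z of pin_tip in the frame of totem below 0.073 m), for 0.1 s.
3. the pin's tip is inside the third tier's hole (horizontal distance between pin_tip and totem below 0.045 m and z of pin_tip in the frame of totem below 0.048 m), for 0.1 s.
At the end, for the whole second after the job is handed in: The orange-headed pin stands in the plinth's socket through all three tiers: tip within 4 mm of the socket's axis and no more than 3 mm above the socket's floor (below 11 mm over the bench), within 0.12 rad of upright, at rest and released (horizontal distance between pin_tip and socket below 0.004 m and height (world z) of pin_tip below 0.011 m and angle between pin_tip's own z axis and vertical below 0.12 rad and linear speed of pin below 0.02 m/s and contact force between pin and the fingers below 0.1 N); the robot touches nothing.
It fails at once if the pin pressed on the totem with more than 40 N (ceramic chipped) (contact force between pin and totem above 40 N).
It fails at once if the gripper or arm pressed on the totem with more than 40 N (contact force between any of the fingers, the arm and totem above 40 N).
It fails at once if the spare pin lifted out of the rack (distance of spare from where it was at the start of the episode above 0.03 m).
It fails at once if the bowl, a jar, the brush or the spare ring pushed aside or knocked over by over 30 mm (distance of any of bowl, jar_yellow, jar_blue, jar_red, jar_pink, spare_tier, brush_grip from where it was at the start of the episode above 0.03 m).
It also fails if it takes over 72 s, if anything falls off the work surface, if the arm or the gripper's body presses on something with over 40 N, if the wrist force passes 120 N, or if a joint passes its speed limit or range.

## Working session

There is one attempt and no reset: what is moved stays moved. The work goes in short steps, Python scripts to look and compute and a shell command to move; the robot and the scene stay as the last step left them, time stands still between calls to the robot, and variables do not carry over. Pictures are saved under pics/ and viewed, at most 10 in all, crops included, and the job is handed in when it is done.

```bash
mkdir -p pics; cat > h.py <<'E'
import numpy as np,cv2
from cell import arm
from scipy.spatial.transform import Rotation as R
def K(m):
    f=200/np.tan(np.radians(m["fov_y"])/2); return np.array([[f,0,m["cx"]],[0,f,m["cy"]],[0,0,1.]])
def W(cam,s=None):
    m=arm.camera_model(cam)
    if cam!="wrist": return m,np.array(m["world_from_camera"])
    s=s or arm.read_state(); T=np.eye(4); T[:3,:3]=R.from_euler('xyz',s["tool_rot"]).as_matrix(); T[:3,3]=s["tcp_pos"]
    return m,T@np.array(m["T_tool_cam"])
def ray(cam,xy,s=None):
    m,T=W(cam,s); p=cv2.undistortPoints(np.array([[xy]],float),K(m),np.array(m["dist_coeffs"],float))[0,0]
    d=T[:3,:3]@np.array([p[0],p[1],1]); return T[:3,3],d/np.linalg.norm(d)
def atz(cam,xy,z,s=None):
    o,d=ray(cam,xy,s); return o+d*(z-o[2])/d[2]
def tri(rays):
    A=sum(np.eye(3)-np.outer(d,d) for o,d in rays); b=sum((np.eye(3)-np.outer(d,d))@o for o,d in rays); return np.linalg.solve(A,b)
E
python3 - <<'E'
from h import *
s=arm.read_state(); print({k:np.round(v,3) for k,v in s.items()})
for c in("top","side","wrist"):
    cv2.imwrite(f"pics/{c}0.png",arm.get_image(c))
Z=dict(pin_grip=.144,spindle_top=.105,top_hole=.105,totem=0,rack=0,spare=.012,bowl=0,jar_yellow=0,jar_blue=0,jar_red=0,jar_pink=0,spare_tier=0,brush_grip=.01)
for n,z in Z.items():
    for c in("top","side"):
        for r in arm.place_of(n,c)[:2]: print(n,c,np.round(r["xy"]),round(r["confidence"],2),np.round(atz(c,r["xy"],z),3))
E
```

```text
{'time': np.float64(0.0), 'joint_positions': array([-1.237,  0.508, -0.238,  1.501,  0.126,  1.149, -0.155]), 'joint_velocities': array([-0.   ,  0.   , -0.   ,  0.001, -0.   ,  0.001,  0.001]), 'joint_torque': array([-0.0000e+00, -6.2062e+01, -2.1870e+00, -2.4964e+01,  1.3000e-02,
        1.2000e-02, -0.0000e+00]), 'tcp_pos': array([0.142, 0.608, 0.23 ]), 'tool_rot': array([-3.14 ,  0.   ,  2.913]), 'ft_force': array([0.784, 0.538, 0.763]), 'moment': array([-0.012, -0.023, -0.035]), 'finger_force': np.float64(0.0), 'opening': np.float64(0.085)}
pin_grip top [398. 146.] 0.65 [ 0.68  -0.233  0.144]
pin_grip side [339. 268.] 0.77 [ 0.512 -0.314  0.144]
spindle_top top [301. 215.] 0.64 [0.501 0.037 0.105]
spindle_top top [300. 211.] 0.6 [0.511 0.039 0.105]
spindle_top side [306. 194.] 0.83 [0.502 0.047 0.105]
top_hole top [292. 221.] 0.91 [0.485 0.061 0.105]
top_hole side [305. 194.] 0.73 [0.499 0.049 0.105]
top_hole side [338. 294.] 0.32 [ 0.499 -0.355  0.105]
totem top [195. 263.] 0.32 [0.377 0.352 0.   ]
totem top [447. 254.] 0.23 [ 0.389 -0.393  0.   ]
totem side [311. 224.] 0.65 [0
[... 342 characters left out ...]
] 0.68 [ 0.715 -0.27   0.   ]
jar_blue top [214. 163.] 0.7 [0.678 0.304 0.   ]
jar_blue side [344. 173.] 0.78 [0.691 0.29  0.   ]
jar_red top [196. 263.] 0.98 [0.377 0.349 0.   ]
jar_red top [175. 204.] 0.33 [0.554 0.42  0.   ]
jar_red side [261. 176.] 0.56 [0.382 0.355 0.   ]
jar_pink top [176. 202.] 0.75 [0.561 0.415 0.   ]
jar_pink side [303. 158.] 0.73 [0.561 0.448 0.   ]
spare_tier top [446. 251.] 0.88 [ 0.397 -0.391  0.   ]
spare_tier top [214. 163.] 0.74 [0.679 0.304 0.   ]
spare_tier side [305. 347.] 0.9 [ 0.409 -0.397  0.   ]
brush_grip top [297. 131.] 0.58 [0.775 0.047 0.01 ]
brush_grip side [385. 206.] 0.72 [0.764 0.043 0.01 ]
brush_grip side [409. 279.] 0.3 [ 0.712 -0.274  0.01 ]
```

```bash
python3 -c "
import cv2,numpy as np
a=[cv2.imread(f'pics/{c}0.png') for c in('top','side')]
cv2.imwrite('pics/both.png',cv2.resize(np.vstack(a),(480,600)))"
```

```text
(no output)
```

View pics/top0.png

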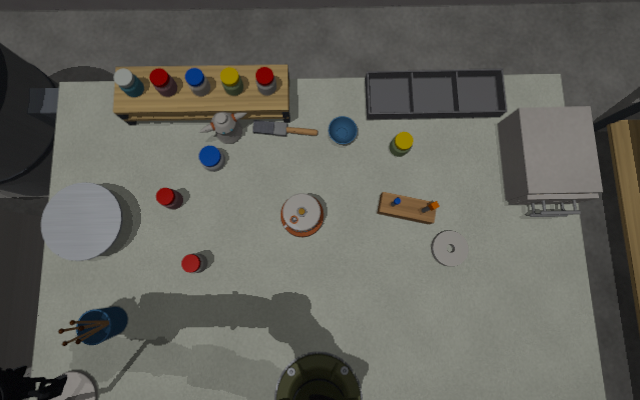

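View pics/side0.png

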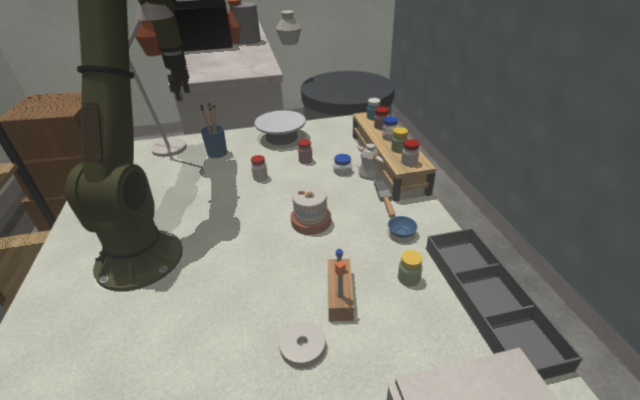

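The top view shows the orange head at about (434,206), the blue spare at (396,201), the totem at (302,214), and the top hole at about (292,221). In the side view the orange head is at (340,268), the blue head at (339,253) and the totem at (310,208). The network's top-view pin_grip (398,146) is really the yellow jar.

```bash
cat >> h.py <<'E'
def sh(dx,dy,dz=0,yaw=None):
    s=arm.read_state(); M=R.from_euler('xyz',s["tool_rot"]).as_matrix(); return np.round(M.T@np.array([dx,dy,dz]),4)
def to(x,y,z):
    p=arm.read_state()["tcp_pos"]; return sh(x-p[0],y-p[1],z-p[2])
E
python3 - <<'E'
from h import *
p=tri([ray("top",(434.5,205.5)),ray("side",(340,268))]);print("pin",p)
print("blue",tri([ray("top",(396,201)),ray("side",(339,253))]))
print("spindle",tri([ray("top",(301.5,212)),ray("side",(308,194))]))
print("hole",atz("top",(292,220),.105), "plinth",atz("top",(301.5,216),.03))
print(to(.42,.3,.28),to(p[0],p[1],.28),W("wrist")[0]["T_tool_cam"])
E
```

```text
pin [ 0.51357355 -0.31860514  0.14840376]
blue [ 0.53457437 -0.22721083  0.10400124]
spindle [0.50719668 0.03510664 0.11220081]
hole [0.48756665 0.06158    0.105     ] plinth [0.50658553 0.03668502 0.03      ]
[-0.341  -0.2376 -0.0487] [-0.5724 -0.8188 -0.0487] [[ 9.62596149e-04 -9.50899781e-01 -3.09497464e-01  7.90483898e-02]
 [ 9.99998730e-01  5.22124269e-04  1.50601257e-03  6.73441114e-04]
 [-1.27047089e-03 -3.09498521e-01  9.50899075e-01 -1.41121114e-01]
 [ 0.00000000e+00  0.00000000e+00  0.00000000e+00  1.00000000e+00]]
```

```bash
python3 -m jog '[{"x":-0.34,"y":-0.24,"z":-0.05},{"x":-0.34,"y":-0.24,"z":-0.05},{"x":-0.34,"y":-0.24,"z":-0.05},{"x":-0.34,"y":-0.24,"z":-0.05},{"x":-0.34,"y":-0.24,"z":-0.05},{"x":-0.34,"y":-0.24,"z":-0.05},{"x":-0.34,"y":-0.24,"z":-0.05},{"x":-0.34,"y":-0.24,"z":-0.05},{"x":-0.34,"y":-0.24,"z":-0.05},{"x":-0.45,"y":-0.477,"z":-0.05},{"x":-0.45,"y":-0.477,"z":-0.05},{"x":-0.45,"y":-0.477,"z":-0.05},{"x":-0.45,"y":-0.477,"z":-0.05},{"x":-0.45,"y":-0.477,"z":-0.05},{"x":-0.45,"y":-0.477,"z":-0.05},{"x":-0.45,"y":-0.477,"z":-0.05},{"x":-0.45,"y":-0.477,"z":-0.05},{"x":-0.45,"y":-0.477,"z":-0.05}]'
python3 - <<'E'
from h import *
s=arm.read_state(); cv2.imwrite("pics/w1.png",arm.get_image("wrist"))
for n,z in dict(spindle_top=.105,top_hole=.105,tier2_centre=.08,totem=0,socket=.03).items():
    for r in arm.place_of(n,"wrist")[:2]: print(n,np.round(r["xy"]),round(r["confidence"],2),np.round(atz("wrist",r["xy"],z,s),4))
print(to(.513,-.318,.28),to(.513,-.2,.28))
E
```

```text
[-0.5717 -0.8183 -0.0487] [-0.545  -0.7034 -0.0487]schema error: expected keys x, y, z, twist
```

View pics/w1.png

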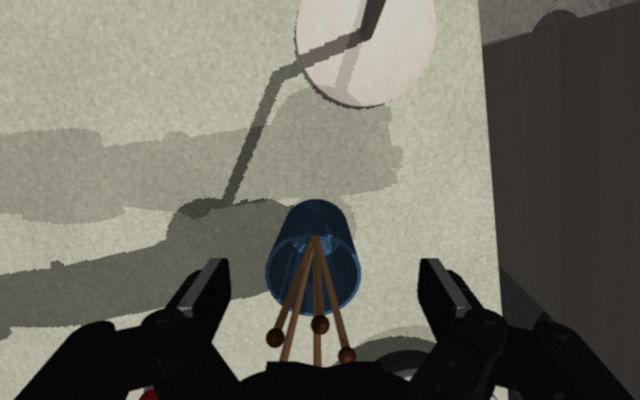

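The wrist view shows a blue cup with brushes under the gripper, at about (315,260). The move was refused because every key is required. I'll lift first and then travel.

```bash
python3 -m jog '[{"x":0,"y":0,"z":-0.05,"twist":0},{"x":0,"y":0,"z":-0.08,"twist":0},{"x":-0.34,"y":-0.24,"z":-0.08,"twist":0},{"x":-0.34,"y":-0.24,"z":-0.08,"twist":0},{"x":-0.34,"y":-0.24,"z":-0.08,"twist":0},{"x":-0.34,"y":-0.24,"z":-0.08,"twist":0},{"x":-0.34,"y":-0.24,"z":-0.08,"twist":0},{"x":-0.34,"y":-0.24,"z":-0.08,"twist":0},{"x":-0.34,"y":-0.24,"z":-0.08,"twist":0},{"x":-0.34,"y":-0.24,"z":-0.08,"twist":0},{"x":-0.34,"y":-0.24,"z":-0.08,"twist":0},{"x":-0.45,"y":-0.477,"z":-0.05,"twist":0},{"x":-0.45,"y":-0.477,"z":-0.05,"twist":0},{"x":-0.45,"y":-0.477,"z":-0.05,"twist":0},{"x":-0.45,"y":-0.477,"z":-0.05,"twist":0},{"x":-0.45,"y":-0.477,"z":-0.05,"twist":0},{"x":-0.45,"y":-0.477,"z":-0.05,"twist":0},{"x":-0.45,"y":-0.477,"z":-0.05,"twist":0},{"x":-0.45,"y":-0.477,"z":-0.05,"twist":0}]'
python3 - <<'E'
from h import *
s=arm.read_state(); cv2.imwrite("pics/w2.png",arm.get_image("wrist"))
for n,z in dict(spindle_top=.105,top_hole=.105,tier2_centre=.08,totem=0,socket=.03).items():
    for r in arm.place_of(n,"wrist")[:2]: print(n,np.round(r["xy"]),round(r["confidence"],2),np.round(atz("wrist",r["xy"],z,s),4))
print(s["tool_rot"],s["time"],to(.513,-.318,.28),to(.5,-.318,.25))
E
```

```text
time: 3.65
tcp_pos: [0.4718, 0.0433, 0.2814]
tool_rot: [3.141, -0.0, 2.913]
ft_force: [-0.7, 0.6, -0.9]
opening: 0.0852
finger_force: 0.0
spindle_top [325. 211.] 0.67 [0.5103 0.0374 0.105 ]
top_hole [338. 187.] 0.9 [0.4877 0.0562 0.105 ]
top_hole [344. 169.] 0.45 [0.471 0.066 0.105]
tier2_centre [326. 203.] 0.8 [0.5108 0.0378 0.08  ]
totem [322. 186.] 0.89 [0.512  0.0338 0.    ]
socket [346. 169.] 0.9 [0.49   0.0682 0.03  ]
socket [552.  20.] 0.25 [0.379  0.3201 0.03  ]
[ 3.14069065e+00 -1.96231211e-04  2.91348782e+00] 3.65 [-0.1214 -0.3427  0.0013] [-0.1087 -0.3456  0.0313]
```

View pics/w2.png

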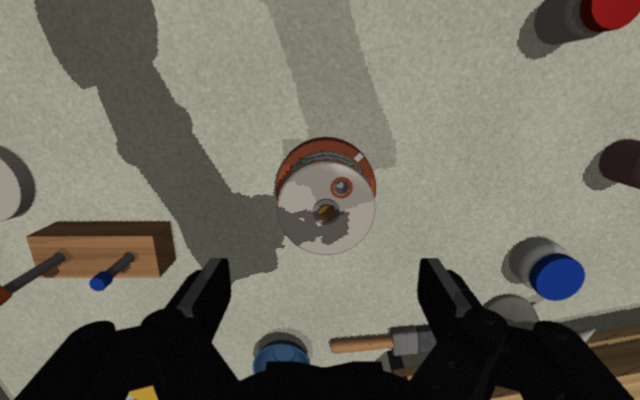

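The wrist view shows the spindle at (325,211), the orange-ringed hole at (341,187) and the white dash at (358,157). The rack is on the left, with the orange head at the left edge and the blue one at (98,283).

```bash
python3 - <<'E'
from h import *
s=arm.read_state()
c=np.array([.5103,.0375])
for z in(.03,.027):
  d=atz("wrist",(358.5,157),z,s)[:2]-c; print("dash",d,np.hypot(*d),np.degrees(np.arctan2(d[1],d[0])))
h=atz("wrist",(341,187),.105,s)[:2]-c; print("hole",h,np.hypot(*h),np.degrees(np.arctan2(h[1],h[0])))
# tier top disc and plinth via trace
for r in arm.trace("spindle_top","wrist")[:1]:
    reg=r["region"]; print(reg.sum(),r["xy"],r["confidence"])
E
python3 -m jog '[{"x":-0.11,"y":-0.345,"z":0.02,"twist":0},{"x":-0.11,"y":-0.345,"z":0.02,"twist":0},{"x":-0.11,"y":-0.345,"z":0.02,"twist":0},{"x":-0.11,"y":-0.345,"z":0.02,"twist":0},{"x":-0.11,"y":-0.345,"z":0.02,"twist":0},{"x":-0.11,"y":-0.345,"z":0.02,"twist":0},{"x":-0.11,"y":-0.345,"z":0.02,"twist":0},{"x":-0.11,"y":-0.345,"z":0.02,"twist":0},{"x":-0.11,"y":-0.345,"z":0.02,"twist":0},{"x":-0.11,"y":-0.345,"z":0.02,"twist":0}]'
python3 - <<'E'
from h import *
s=arm.read_state(); cv2.imwrite("pics/w3.png",arm.get_image("wrist"))
for n,z in dict(pin_grip=.144,pin_tip=.012,rack=0,spare=.012).items():
    for r in arm.place_of(n,"wrist")[:2]: print(n,np.round(r["xy"]),round(r["confidence"],2),np.round(atz("wrist",r["xy"],z,s),4))
E
```

```text
dash [-0.03191268  0.04899127] 0.05846848697878579 123.08003268552271
dash [-0.03127426  0.04918145] 0.05828288069462988 122.45210121681002
hole [-0.02161177  0.02100819] 0.030139888009136463 135.81136504952323
9671 [324.6, 194.3] 0.74
time: 5.0
tcp_pos: [0.5011, -0.3175, 0.261]
tool_rot: [3.14, -0.001, 2.914]
ft_force: [0.4, 0.6, -0.2]
opening: 0.0857
finger_force: 0.0
pin_grip [329. 202.] 0.59 [ 0.5113 -0.3142  0.144 ]
pin_tip [610. 101.] 0.56 [0.5087 0.0226 0.012 ]
rack [363. 169.] 0.62 [ 0.526 -0.271  0.   ]
spare [397. 170.] 0.57 [ 0.5342 -0.2307  0.012 ]
```

View pics/w3.png

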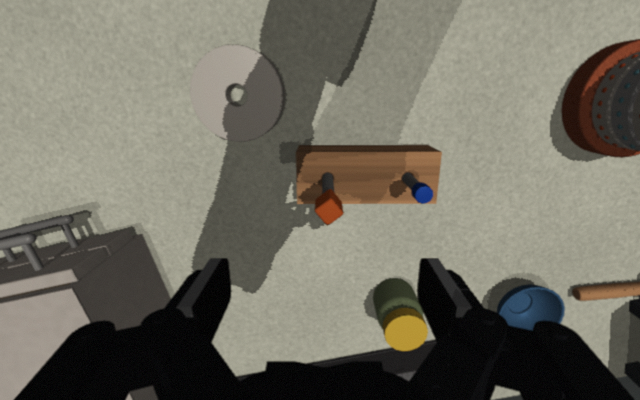

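The wrist view shows the orange head at (329,206), turned about 40° from the image axes, and the blue head at (422,193). I'll zoom in for the yaw of the flats.

```bash
python3 - <<'E'
import cv2
a=cv2.imread("pics/w3.png"); cv2.imwrite("pics/w3c.png",cv2.resize(a[160:240,280:380],(800,640)[:2],interpolation=cv2.INTER_CUBIC)[:600])
E
```

```text
(no output)
```

View pics/w3c.png

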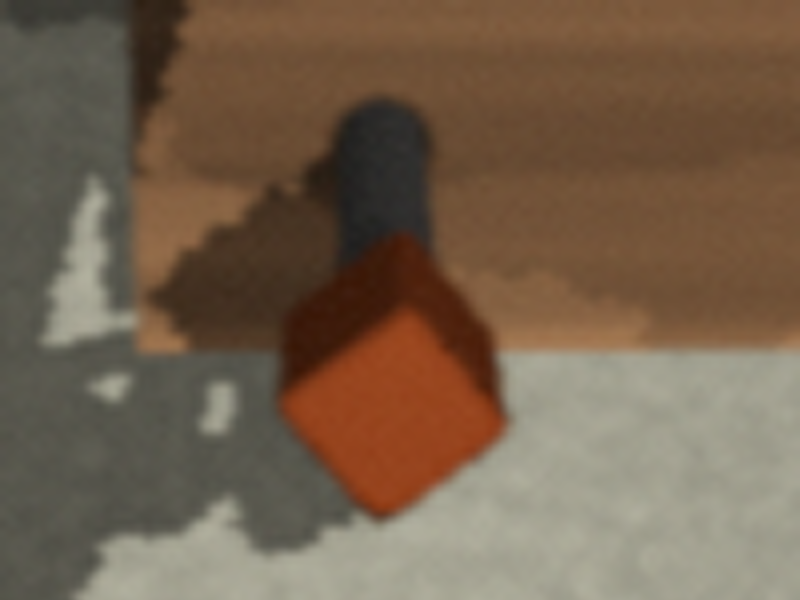

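```bash
python3 - <<'E'
from h import *
s=arm.read_state()
P=np.array([atz("wrist",(280+u/8,160+v/8),.159,s)[:2] for u,v in((410,308),(507,425),(380,520),(280,402))])
c=P.mean(0); print(c)
for i in range(4):
    d=P[(i+1)%4]-P[i]; print(np.hypot(*d),np.degrees(np.arctan2(d[1],d[0]))%90)
M=R.from_euler('xyz',s["tool_rot"]).as_matrix()
print("toolyaw",np.degrees(s["tool_rot"][2])%90, to(c[0],c[1],.20), s["joint_positions"])
E
```

```text
[ 0.51449728 -0.31479978]
0.01575002737871898 25.53359416764517
0.01631509176245233 26.106272759096925
0.016210240829923096 25.26448731213813
0.01624085607505461 24.485875743348714
toolyaw 77.01917662972753 [-0.0123  0.0055  0.0617] [ 0.41124061  0.43503522  0.17522343  1.54213008 -0.08039303  1.17111033
  1.94598427]
```

```bash
python3 -m jog '[{"x":-0.012,"y":0.004,"z":0.0,"twist":8.5},{"x":-0.012,"y":0.004,"z":0.0,"twist":17},{"x":-0.012,"y":0.004,"z":0.02,"twist":25.5},{"x":-0.012,"y":0.004,"z":0.03,"twist":34},{"x":-0.012,"y":0.004,"z":0.04,"twist":42.5},{"x":-0.012,"y":0.004,"z":0.05,"twist":51},{"x":-0.012,"y":0.004,"z":0.06,"twist":51.6},{"x":-0.012,"y":0.004,"z":0.06,"twist":51.6},{"x":-0.012,"y":0.004,"z":0.06,"twist":51.6}]' 70
python3 - <<'E'
from h import *
s=arm.read_state(); im=arm.get_image("wrist"); cv2.imwrite("pics/w4.png",im)
print(s["tcp_pos"],np.degrees(s["tool_rot"][2]),s["joint_positions"][6])
for r in arm.place_of("pin_grip","wrist")[:2]: print(r["xy"],r["confidence"],atz("wrist",r["xy"],.144,s))
# orange mask
hsv=cv2.cvtColor(im,cv2.COLOR_BGR2HSV); m=cv2.inRange(hsv,(3,150,110),(14,255,255)); 
n,l,st,ce=cv2.connectedComponentsWithStats(m)
for i in range(1,n):
    if st[i,4]>200:
        rc=cv2.minAreaRect(np.argwhere(l==i)[:,::-1].astype(np.float32)); print(st[i],ce[i],rc,atz("wrist",rc[0],.159,s))
        B=np.array([atz("wrist",p,.159,s)[:2] for p in cv2.boxPoints(rc)]); d=B[1]-B[0]; print(B.mean(0),np.degrees(np.arctan2(d[1],d[0]))%90)
cv2.imwrite("pics/w4c.png",im[100:400,120:520])
E
```

```text
time: 6.15
tcp_pos: [0.5135, -0.3174, 0.2015]
tool_rot: [3.142, -0.0, 2.016]
ft_force: [0.2, -0.2, 0.0]
opening: 0.0597
finger_force: 0.0
[ 0.51345854 -0.31740436  0.20145857] 115.50892402905117 1.1690684980671693
[325.9, 216.1] 0.78 [ 0.51441442 -0.31417146  0.144     ]
```

View pics/w4c.png

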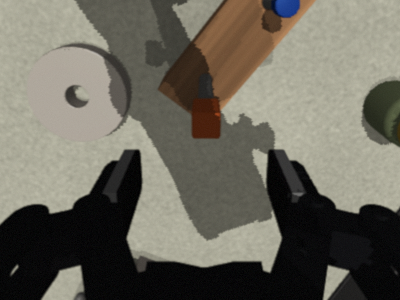

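The head is square to the tool, at (326,216), midway between the pads.

```bash
python3 -m jog '[{"x":0.002,"y":0.002,"z":0.02,"twist":0},{"x":0.002,"y":0.002,"z":0.04,"twist":0},{"x":0.002,"y":0.002,"z":0.06,"twist":0},{"x":0.002,"y":0.002,"z":0.075,"twist":0},{"x":0.002,"y":0.002,"z":0.075,"twist":0}]' 70 && python3 -m jog '[{"x":0,"y":0,"z":0,"twist":0},{"x":0,"y":0,"z":0,"twist":0},{"x":0,"y":0,"z":0,"twist":0},{"x":0,"y":0,"z":0,"twist":0},{"x":0,"y":0,"z":0,"twist":0},{"x":0,"y":0,"z":0,"twist":0}]' 0 60
```

```text
time: 6.75
tcp_pos: [0.5135, -0.3145, 0.1249]
tool_rot: [-3.14, -0.002, 2.013]
ft_force: [-0.7, 0.8, 0.2]
opening: 0.0599
finger_force: 0.0
time: 7.35
tcp_pos: [0.5147, -0.3156, 0.1275]
tool_rot: [3.141, 0.002, 2.012]
ft_force: [-1.9, 0.1, 6.4]
opening: 0.0168
finger_force: 58.6
```

```bash
python3 -m jog '[{"x":0,"y":0,"z":-0.015,"twist":0},{"x":0,"y":0,"z":-0.045,"twist":0},{"x":0,"y":0,"z":-0.085,"twist":0},{"x":0,"y":0,"z":-0.125,"twist":0},{"x":0,"y":0,"z":-0.143,"twist":0},{"x":0.035,"y":0.02,"z":-0.143,"twist":0},{"x":0.07,"y":0.04,"z":-0.143,"twist":0},{"x":0.105,"y":0.06,"z":-0.143,"twist":0},{"x":0.14,"y":0.08,"z":-0.143,"twist":0},{"x":0.175,"y":0.1,"z":-0.143,"twist":0},{"x":0.21,"y":0.12,"z":-0.143,"twist":0},{"x":0.235,"y":0.135,"z":-0.143,"twist":0},{"x":0.255,"y":0.143,"z":-0.143,"twist":0},{"x":0.26,"y":0.147,"z":-0.143,"twist":0},{"x":0.26,"y":0.147,"z":-0.143,"twist":0},{"x":0.26,"y":0.147,"z":-0.143,"twist":0}]'
python3 - <<'E'
from h import *
s=arm.read_state(); im=arm.get_image("wrist"); cv2.imwrite("pics/w5.png",im)
for n,z in dict(pin_tip=.155,spindle_top=.105,top_hole=.105,tier2_centre=.08,totem=0,socket=.03).items():
    for r in arm.place_of(n,"wrist")[:2]: print(n,np.round(r["xy"]),round(r["confidence"],2),np.round(atz("wrist",r["xy"],z,s),4))
arm.get_image("side")
for r in arm.place_of("pin_tip","side")[:2]: o,d=ray("side",r["xy"]); print("tip side",np.round(r["xy"]),r["confidence"],o+d*np.dot(np.array([*s["tcp_pos"][:2],.155])-o,d))
E
```

```text
time: 8.95
tcp_pos: [0.5361, -0.0187, 0.2694]
tool_rot: [-3.141, 0.001, 2.011]
ft_force: [-0.4, -1.5, -1.6]
opening: 0.0176
finger_force: 58.9
pin_tip [322. 196.] 0.58 [ 0.5362 -0.0211  0.155 ]
spindle_top [325. 109.] 0.82 [0.5101 0.0409 0.105 ]
spindle_top [148. 337.] 0.44 [ 0.4345 -0.275   0.105 ]
top_hole [311.  83.] 0.65 [0.4896 0.0554 0.105 ]
tier2_centre [324. 113.] 0.75 [0.512  0.0361 0.08  ]
totem [322. 108.] 0.7 [0.5094 0.0365 0.    ]
socket [320.  79.] 0.89 [0.4936 0.0639 0.03  ]
tip side [302. 209.] 0.23 [ 0.47324935 -0.04054095  0.11619071]
```

View pics/w5.png

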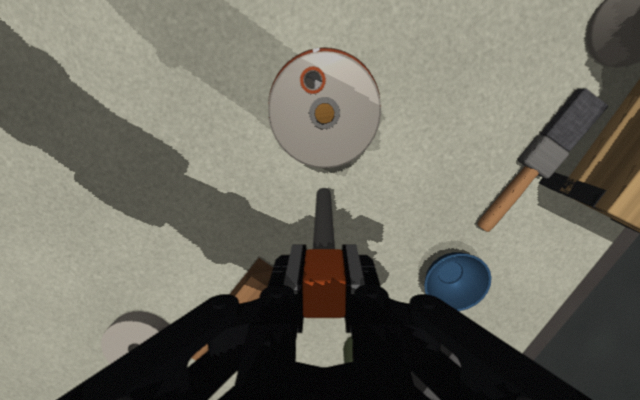

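The wrist view shows the tip rim at (324,188), so the tip's centre is at about (323.5,193). The ring's centre is at (313,80), the nut at (324,112) and the dash at (316,50). The pin hangs upright.

```bash
python3 - <<'E'
from h import *
s=arm.read_state()
f=lambda xy,z:atz("wrist",xy,z,s)[:2]
tip=f((323.5,193),.154); hole=f((313,80),.105); disc=np.mean([f(p,.105) for p in((269,109),(380.5,109))],0); nut=f((324,113),.112); d=f((316,50),.029)
im=cv2.imread("pics/w5.png")
print("tip",tip,"rim",f((323.5,188),.154),"hole",hole,"disc",disc,"top/bot",f((325,168.5),.105),"nut",nut,"dash",d)
for c in(disc,nut,np.array([.5103,.0385])):
    a=hole-c;b=d-c; print(np.hypot(*a),np.degrees(np.arctan2(a[1],a[0])),np.hypot(*b),np.degrees(np.arctan2(b[1],b[0])))
E
```

```text
tip [ 0.53655001 -0.01678642] rim [ 0.53471474 -0.01290488] hole [0.4899892  0.06005279] disc [0.50999741 0.04212314] top/bot [ 0.53383617 -0.00761036] nut [0.51069084 0.03900619] dash [0.4770564  0.09035807]
0.026866356520613803 138.13602047113534 0.058409917865227264 124.33028810996254
0.029521476595563104 134.52659397899515 0.061386406596799815 123.22399278419716
0.029615057282552256 133.3006759968157 0.061598670010016524 122.6618927867869
```

```bash
python3 -m jog '[{"x":0.03,"y":-0.003,"z":0,"twist":0},{"x":0.06,"y":-0.006,"z":0,"twist":0},{"x":0.08,"y":-0.008,"z":0,"twist":0},{"x":0.089,"y":-0.009,"z":0,"twist":0},{"x":0.089,"y":-0.009,"z":0.02,"twist":0},{"x":0.089,"y":-0.009,"z":0.04,"twist":0},{"x":0.089,"y":-0.009,"z":0.044,"twist":0},{"x":0.089,"y":-0.009,"z":0.044,"twist":0}]'
python3 - <<'E'
from h import *
s=arm.read_state(); im=arm.get_image("wrist"); cv2.imwrite("pics/w6.png",im)
for n,z in dict(pin_tip=.11,spindle_top=.105,top_hole=.105).items():
    for r in arm.place_of(n,"wrist")[:2]: print(n,np.round(r["xy"]),round(r["confidence"],2),np.round(atz("wrist",r["xy"],z,s),4))
cv2.imwrite("pics/w6c.png",cv2.resize(im[130:290,220:420],(800,600)))
E
```

```text
time: 10.2
tcp_pos: [0.49, 0.0588, 0.225]
tool_rot: [-3.14, 0.0, 2.011]
ft_force: [-0.3, -0.2, -0.5]
opening: 0.017
finger_force: 58.7
pin_tip [322. 193.] 0.67 [0.4892 0.0587 0.11  ]
spindle_top [335. 220.] 0.86 [0.5102 0.0402 0.105 ]
spindle_top [334. 214.] 0.31 [0.5074 0.0454 0.105 ]
top_hole [319. 193.] 0.83 [0.4873 0.0567 0.105 ]
```

View pics/w6c.png

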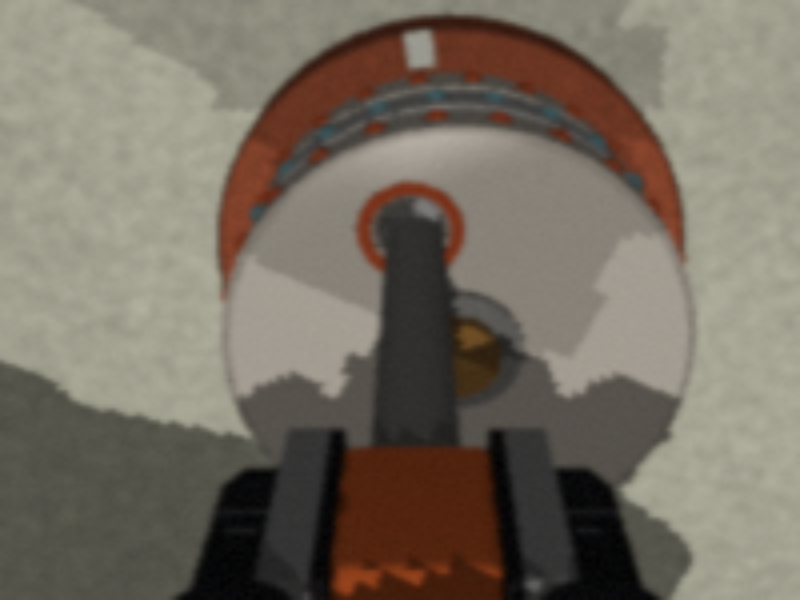

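The tip at crop (416,225) sits over the ring centre at (411,227), so it is within about 1 mm. Descending.

```bash
python3 -m jog '[{"x":0,"y":-0.0005,"z":0.004,"twist":0},{"x":0,"y":-0.0005,"z":0.008,"twist":0},{"x":0,"y":-0.0005,"z":0.012,"twist":0},{"x":0,"y":-0.0005,"z":0.016,"twist":0},{"x":0,"y":-0.0005,"z":0.02,"twist":0},{"x":0,"y":-0.0005,"z":0.02,"twist":0}]'; python3 -m jog '[{"x":0,"y":0,"z":0.003,"twist":0},{"x":0,"y":0,"z":0.006,"twist":0},{"x":0,"y":0,"z":0.009,"twist":0},{"x":0,"y":0,"z":0.011,"twist":0},{"x":0,"y":0,"z":0.011,"twist":0}]'
```

```text
time: 11.0
tcp_pos: [0.4891, 0.0592, 0.2046]
tool_rot: [-3.14, -0.0, 2.012]
ft_force: [1.3, -0.3, -2.0]
opening: 0.0172
finger_force: 58.8
time: 11.5
tcp_pos: [0.4901, 0.0593, 0.1953]
tool_rot: [3.14, 0.0, 2.012]
ft_force: [-1.0, 1.2, 9.5]
opening: 0.0173
finger_force: 60.4
```

```bash
python3 -m jog '[{"x":0,"y":0,"z":-0.001,"twist":0},{"x":-0.0005,"y":-0.0012,"z":-0.001,"twist":0},{"x":-0.001,"y":-0.0024,"z":-0.001,"twist":0},{"x":-0.0016,"y":-0.0036,"z":-0.001,"twist":0},{"x":-0.0022,"y":-0.0047,"z":-0.001,"twist":0},{"x":-0.0022,"y":-0.0047,"z":-0.001,"twist":0}]'
```

```text
time: 12.1
tcp_pos: [0.486, 0.055, 0.1951]
tool_rot: [-3.141, -0.0, 2.012]
ft_force: [0.9, 1.0, -0.1]
opening: 0.0172
finger_force: 58.9
```

```bash
python3 -m jog '[{"x":0,"y":0,"z":0.001,"twist":0},{"x":0,"y":0,"z":0.002,"twist":0},{"x":0,"y":0,"z":0.002,"twist":0}]'
```

```text
time: 12.4
tcp_pos: [0.4858, 0.055, 0.1929]
tool_rot: [-3.141, -0.0, 2.012]
ft_force: [-0.2, -0.4, -1.3]
opening: 0.0169
finger_force: 59.0
```

```bash
python3 -m jog '[{"x":0,"y":0,"z":0.001,"twist":0},{"x":0,"y":0,"z":0.002,"twist":0},{"x":0,"y":0,"z":0.003,"twist":0},{"x":0,"y":0,"z":0.003,"twist":0}]'
```

```text
time: 12.8
tcp_pos: [0.4859, 0.055, 0.19]
tool_rot: [-3.141, 0.0, 2.012]
ft_force: [-0.5, -1.2, -2.3]
opening: 0.0169
finger_force: 58.9
```

```bash
python3 -m jog '[{"x":0,"y":0,"z":0.003,"twist":0},{"x":0,"y":0,"z":0.006,"twist":0},{"x":0,"y":0,"z":0.009,"twist":0},{"x":0,"y":0,"z":0.012,"twist":0},{"x":0,"y":0,"z":0.015,"twist":0},{"x":0,"y":0,"z":0.015,"twist":0}]'; python3 -m jog '[{"x":0,"y":0,"z":0.002,"twist":0},{"x":0,"y":0,"z":0.004,"twist":0},{"x":0,"y":0,"z":0.0055,"twist":0},{"x":0,"y":0,"z":0.0055,"twist":0}]'
```

```text
time: 13.4
tcp_pos: [0.4859, 0.0552, 0.1748]
tool_rot: [-3.141, -0.0, 2.012]
ft_force: [-1.0, -0.5, -1.7]
opening: 0.0172
finger_force: 58.9
time: 13.8
tcp_pos: [0.4865, 0.0552, 0.1704]
tool_rot: [3.141, 0.0, 2.012]
ft_force: [-2.0, -0.7, 6.2]
opening: 0.0167
finger_force: 60.0
```

```bash
python3 -m jog '[{"x":0,"y":0,"z":-0.003,"twist":0},{"x":0.0012,"y":0.0024,"z":-0.003,"twist":0},{"x":0.0022,"y":0.0048,"z":-0.003,"twist":0},{"x":0.003,"y":0.0074,"z":-0.003,"twist":0},{"x":0.0036,"y":0.0099,"z":-0.003,"twist":0},{"x":0.0039,"y":0.0125,"z":-0.003,"twist":0},{"x":0.004,"y":0.0141,"z":-0.003,"twist":0},{"x":0.004,"y":0.0141,"z":-0.003,"twist":0}]'; python3 -m jog '[{"x":0,"y":0,"z":0.0015,"twist":0},{"x":0,"y":0,"z":0.0025,"twist":0},{"x":0,"y":0,"z":0.0025,"twist":0}]'
```

```text
time: 14.6
tcp_pos: [0.4975, 0.0653, 0.1727]
tool_rot: [3.141, -0.0, 2.012]
ft_force: [-1.3, -2.9, -1.7]
opening: 0.0172
finger_force: 58.9
time: 14.9
tcp_pos: [0.4976, 0.0651, 0.1706]
tool_rot: [3.141, -0.0, 2.012]
ft_force: [-1.9, -1.8, 0.3]
opening: 0.0169
finger_force: 59.3
```

```bash
python3 -m jog '[{"x":0,"y":0.0013,"z":0.0004,"twist":0},{"x":0,"y":0.0026,"z":0.0004,"twist":0},{"x":-0.0001,"y":0.0039,"z":0.0004,"twist":0},{"x":-0.0003,"y":0.0052,"z":0.0004,"twist":0},{"x":-0.0003,"y":0.0052,"z":0.0004,"twist":0}]'; python3 -m jog '[{"x":0,"y":0,"z":0.001,"twist":0},{"x":0,"y":0,"z":0.001,"twist":0}]'
```

```text
time: 15.4
tcp_pos: [0.5017, 0.0666, 0.1704]
tool_rot: [-3.141, -0.0, 2.012]
ft_force: [-4.7, -1.6, 7.2]
opening: 0.0169
finger_force: 60.3
time: 15.6
tcp_pos: [0.5025, 0.0667, 0.1702]
tool_rot: [3.14, 0.0, 2.012]
ft_force: [-4.7, -1.9, 13.5]
opening: 0.0169
finger_force: 61.2
```

```bash
python3 -m jog '[{"x":0,"y":0,"z":-0.0016,"twist":0},{"x":-0.0002,"y":0.0013,"z":-0.0016,"twist":0},{"x":-0.0005,"y":0.0026,"z":-0.0016,"twist":0},{"x":-0.0005,"y":0.0026,"z":-0.0016,"twist":0}]'; python3 -m jog '[{"x":-0.0003,"y":0.0012,"z":0,"twist":0},{"x":-0.0007,"y":0.0025,"z":0,"twist":0},{"x":-0.0007,"y":0.0025,"z":0,"twist":0}]'
```

```text
time: 16.0
tcp_pos: [0.5046, 0.0674, 0.1704]
tool_rot: [-3.141, -0.0, 2.012]
ft_force: [-3.2, -2.2, 3.7]
opening: 0.0172
finger_force: 59.7
time: 16.3
tcp_pos: [0.5074, 0.068, 0.1702]
tool_rot: [-3.142, 0.0, 2.012]
ft_force: [-2.8, -1.7, -0.4]
opening: 0.0172
finger_force: 59.1
```

```bash
python3 -m jog '[{"x":0,"y":0,"z":0.001,"twist":0},{"x":0,"y":0,"z":0.0015,"twist":0},{"x":0,"y":0,"z":0.0015,"twist":0}]'
```

```text
time: 16.6
tcp_pos: [0.5075, 0.068, 0.1689]
tool_rot: [3.141, 0.0, 2.012]
ft_force: [-1.2, -1.9, -1.7]
opening: 0.0173
finger_force: 58.9
```

In the third hole. Going deeper and watching the force.

```bash
python3 -m jog '[{"x":0,"y":0,"z":0.001,"twist":0},{"x":0,"y":0,"z":0.002,"twist":0},{"x":0,"y":0,"z":0.003,"twist":0},{"x":0,"y":0,"z":0.003,"twist":0}]'; python3 -m jog '[{"x":0,"y":0,"z":0.002,"twist":0},{"x":0,"y":0,"z":0.004,"twist":0},{"x":0,"y":0,"z":0.006,"twist":0},{"x":0,"y":0,"z":0.008,"twist":0},{"x":0,"y":0,"z":0.01,"twist":0},{"x":0,"y":0,"z":0.012,"twist":0},{"x":0,"y":0,"z":0.012,"twist":0}]'
```

```text
time: 17.0
tcp_pos: [0.508, 0.068, 0.1662]
tool_rot: [3.14, 0.001, 2.012]
ft_force: [0.4, -1.0, -0.5]
opening: 0.0169
finger_force: 59.2
time: 17.7
tcp_pos: [0.5071, 0.068, 0.1537]
tool_rot: [-3.141, -0.0, 2.012]
ft_force: [2.1, -0.2, -2.0]
opening: 0.0172
finger_force: 59.0
```

```bash
python3 -m jog '[{"x":0,"y":0,"z":0.002,"twist":0},{"x":0,"y":0,"z":0.004,"twist":0},{"x":0.0004,"y":-0.0012,"z":0.004,"twist":0},{"x":0.0007,"y":-0.0025,"z":0.004,"twist":0},{"x":0.001,"y":-0.0038,"z":0.004,"twist":0},{"x":0.0012,"y":-0.0051,"z":0.004,"twist":0},{"x":0.0014,"y":-0.0064,"z":0.004,"twist":0},{"x":0.0015,"y":-0.0077,"z":0.004,"twist":0},{"x":0.0015,"y":-0.009,"z":0.004,"twist":0},{"x":0.0015,"y":-0.0098,"z":0.004,"twist":0},{"x":0.0015,"y":-0.0098,"z":0.004,"twist":0}]'; python3 -m jog '[{"x":0,"y":0,"z":0.002,"twist":0},{"x":0,"y":0,"z":0.004,"twist":0},{"x":0,"y":0,"z":0.005,"twist":0},{"x":0,"y":0,"z":0.005,"twist":0}]'
```

```text
time: 18.8
tcp_pos: [0.4991, 0.0654, 0.1506]
tool_rot: [3.138, 0.001, 2.012]
ft_force: [6.4, -0.0, -2.3]
opening: 0.0172
finger_force: 59.2
time: 19.2
tcp_pos: [0.4988, 0.0657, 0.1455]
tool_rot: [3.139, 0.0, 2.012]
ft_force: [5.1, 1.2, -0.3]
opening: 0.0171
finger_force: 59.3
```

```bash
python3 -m jog '[{"x":0,"y":-0.001,"z":0.0006,"twist":0},{"x":-0.0001,"y":-0.002,"z":0.0006,"twist":0},{"x":-0.0001,"y":-0.002,"z":0.0006,"twist":0}]'; python3 -m jog '[{"x":-0.0002,"y":-0.001,"z":0.0003,"twist":0},{"x":-0.0003,"y":-0.002,"z":0.0003,"twist":0},{"x":-0.0003,"y":-0.002,"z":0.0003,"twist":0}]'
```

```text
time: 19.5
tcp_pos: [0.4977, 0.065, 0.1454]
tool_rot: [3.137, 0.001, 2.013]
ft_force: [6.0, 1.4, 3.7]
opening: 0.0173
finger_force: 59.8
time: 19.8
tcp_pos: [0.4958, 0.0638, 0.145]
tool_rot: [3.138, 0.0, 2.013]
ft_force: [5.1, 2.0, -0.7]
opening: 0.0172
finger_force: 59.4
```

Force fell back to the free value, so it is probably at the socket's edge. Testing by pressing down.

```bash
python3 -m jog '[{"x":0,"y":0,"z":0.001,"twist":0},{"x":0,"y":0,"z":0.002,"twist":0},{"x":0,"y":0,"z":0.002,"twist":0}]'
```

```text
time: 20.1
tcp_pos: [0.4948, 0.0635, 0.1423]
tool_rot: [3.14, -0.0, 2.013]
ft_force: [5.1, 1.9, -0.7]
opening: 0.0173
finger_force: 59.3
```

```bash
python3 -m jog '[{"x":-0.0001,"y":-0.0005,"z":0.001,"twist":0},{"x":-0.0002,"y":-0.001,"z":0.002,"twist":0},{"x":-0.0002,"y":-0.001,"z":0.003,"twist":0},{"x":-0.0002,"y":-0.001,"z":0.004,"twist":0},{"x":-0.0002,"y":-0.001,"z":0.004,"twist":0}]'; python3 -m jog '[{"x":0,"y":0,"z":0.002,"twist":0},{"x":0,"y":0,"z":0.004,"twist":0},{"x":0,"y":0,"z":0.006,"twist":0},{"x":0,"y":0,"z":0.006,"twist":0}]'
```

```text
time: 20.6
tcp_pos: [0.4937, 0.0629, 0.1382]
tool_rot: [3.141, -0.0, 2.013]
ft_force: [4.6, 1.3, -2.5]
opening: 0.0172
finger_force: 59.2
time: 21.0
tcp_pos: [0.4935, 0.0628, 0.1318]
tool_rot: [3.141, -0.0, 2.012]
ft_force: [4.7, 2.0, -2.6]
opening: 0.0174
finger_force: 59.0
```

```bash
python3 -m jog '[{"x":0,"y":0,"z":0.002,"twist":0},{"x":0,"y":0,"z":0.004,"twist":0},{"x":0,"y":0,"z":0.006,"twist":0},{"x":0,"y":0,"z":0.006,"twist":0}]'; python3 -m jog '[{"x":0,"y":0,"z":0.001,"twist":0},{"x":0,"y":0,"z":0.002,"twist":0},{"x":0,"y":0,"z":0.003,"twist":0},{"x":0,"y":0,"z":0.003,"twist":0}]'
```

```text
time: 21.4
tcp_pos: [0.4934, 0.0626, 0.1257]
tool_rot: [-3.141, -0.0, 2.012]
ft_force: [5.5, 2.1, -3.1]
opening: 0.0171
finger_force: 59.0
time: 21.8
tcp_pos: [0.4935, 0.0625, 0.1235]
tool_rot: [3.141, -0.0, 2.012]
ft_force: [3.3, 1.2, 4.9]
opening: 0.0175
finger_force: 60.0
```

```bash
python3 -m jog '[{"x":0,"y":0,"z":-0.0005,"twist":0},{"x":0,"y":0,"z":-0.0005,"twist":0},{"x":0,"y":0,"z":-0.0005,"twist":0},{"x":0,"y":0,"z":-0.0005,"twist":0},{"x":0,"y":0,"z":-0.0005,"twist":0}]' 60; python3 -m jog '[{"x":0,"y":0,"z":-0.01,"twist":0},{"x":0,"y":0,"z":-0.03,"twist":0},{"x":0,"y":0,"z":-0.06,"twist":0},{"x":0,"y":0,"z":-0.09,"twist":0},{"x":0,"y":0,"z":-0.12,"twist":0},{"x":-0.03,"y":0,"z":-0.15,"twist":0},{"x":-0.03,"y":0,"z":-0.15,"twist":0},{"x":-0.03,"y":0,"z":-0.15,"twist":0}]'
python3 - <<'E'
from h import *
s=arm.read_state(); im=arm.get_image("wrist"); cv2.imwrite("pics/w7.png",im)
for r in arm.place_of("pin_grip","wrist")[:1]: print(r["xy"],r["confidence"],atz("wrist",r["xy"],.14,s))
E
```

```text
time: 22.3
tcp_pos: [0.493, 0.0623, 0.1234]
tool_rot: [-3.141, -0.0, 2.012]
ft_force: [-0.4, 0.2, -0.2]
opening: 0.0515
finger_force: 0.0
time: 23.1
tcp_pos: [0.5064, 0.0347, 0.2745]
tool_rot: [3.14, 0.0, 2.011]
ft_force: [0.0, 0.5, -0.8]
opening: 0.0511
finger_force: 0.0
[321.6, 150.0] 0.66 [0.49185568 0.06404348 0.14      ]
```

View pics/w7.png

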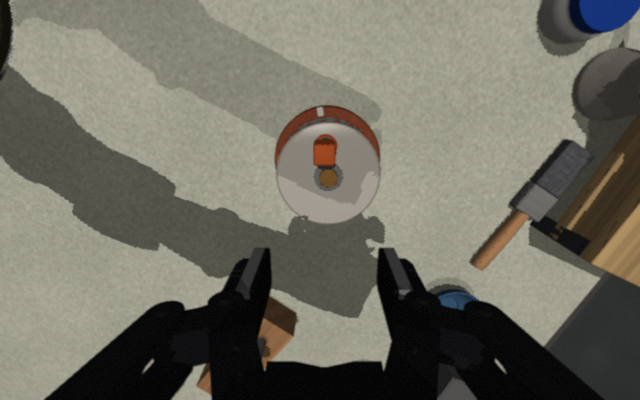

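The wrist view shows the orange head upright at (325,150), in line between the nut (327,177) and the dash (320,112). The gripper is clear, so I'm handing in.

```bash
python3 -c "
from cell import arm
print(arm.job_done())"
```

```text
the job is handed in; nothing more can be done
None
```

I threaded the orange-headed pin through all three tiers into the plinth's socket, released it and handed the job in at about 23 s. The highest force reading I saw was 13.5 N, and the pin bottomed at the height expected for fully home. I got no verdict back.

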